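Nest the drawn cups in the master and run the gauge carriage home

ROBOT

A 6-joint arm with a two-finger parallel gripper is mounted at the origin on the work surface. World frame = base frame: x ahead of the robot, y to its left, z up, the work surface at z = 0. Lengths are in mm, angles in degrees, forces in N, time in s.
With the tool pointing down it reaches from about 325 to 925 mm from the base axis. Payload 3.1 kg.
Tool frame: the origin (TCP) lies between the finger pads, 19 mm behind the fingertips; this is the grasp point; z points along the fingers, x is the direction in which the jaws open and shut, and the axes are right-handed (so a half turn about z gives the same grasp; the last joint's range is limited). The gripper opens to 85 mm and grips with 20 to 120 N. Pads are 22 mm wide; open, the fingers measure 114 mm over their backs; the gripper's body (76 mm by 85 mm) begins 54 mm behind the grasp point. The pads swing forward as they close: fully open they stand 13 mm farther back than shut.
Start: joints at [-81.2, 12.427, 92.441, -0, 75.132, -6.429], TCP at [164.197, -603.058, 250] pointing down, gripper open.
Joint ranges: [-157.48, 157.48], [-44.54, 120.13], [17.64, 146.25], [-64.5, 244.5], [7.68, 150.69], [-147.95, 147.95]. Speed limits (degrees/s): [159.86, 159.86, 180, 180, 180, 180].

INTERFACE

Orientations are given as [roll, pitch, yaw] about the fixed x, y, z axes, in that order (R = Rz(yaw) Ry(pitch) Rx(roll)).
In Python, from station import * gives the robot as it stands. Calls block until the motion is done:
- goto(position, orientation): joint-space move of the TCP to a pose.
- move_l(position, attitude=None, speed=150): straight line of the TCP; attitude=None keeps the orientation; speed is the mean speed in mm/s.
- move_j(angles): joint-space move.
- grip(opening, squeeze=None): finger opening in mm; squeeze is the grip in N (None keeps the last); returns when the fingers have stopped.
- wait(seconds).
- solve_ik(position, orientation): joint angles nearest the present ones, or None.
- get_obs(): the state.
- get_image(name): name is "scene" or "top"; returns the picture (420x560x3 uint8, red, green, blue); there is no depth.
- get_calibration(name): a dict with "fx", "fy", "cx", "cy" (pixels), "R" (3x3) and "t" (3): a world point X has camera coordinates R X + t. Camera axes: x right, y down, z forward; pixel columns grow to the right and rows downward; lengths in mm; the calibration is good to about 2 mm. A picture is of the moment at which its call begins. get_calibration takes no time and is no camera call.
A pose or a line that the arm cannot do raises Unreachable and nothing moves.
- sign_off(): hands the job in, once; it reports no verdict.
Trained networks look in the newest picture that a camera, given by its name, has taken for a name from the list of things; names that differ only in an ending like _2 or _b are one class to them, and where a whole thing is asked for, a point or a joint stands for the part that bears it (a point fixed in the world has none). Each returns a list of dicts, best first, with "score" (0 to 1); they miss things now and then, are a little off and sometimes report something else, mostly with a low value. They report only what shows in the picture. A call takes as long as a camera call. They do not tell look-alikes from the thing itself.
- spot_in(name, camera): "extent" ([centre column, centre row, width, height] in pixels, round what is visible of it).
- regions_of(name, camera): "region" (420x560 bool, what is visible of it) and "extent" ([centre column, centre row, width, height] in pixels, round what is visible of it).
The state is a dict: "t": time; "joint_pos": joint angles; "qvel": joint speeds; "effort": joint torques, N m; "tcp_pos": TCP position; "ee_rot": TCP orientation; "wrist_force": force on the tool from outside, world axes, zero at the start; "moment": the same for the moment, N m; "grip_width": finger opening in mm.
Only numpy, scipy, OpenCV 4.12 (cv2) and the standard library are available. Lean on these libraries where they do the work, as an engineer would, in place of code of your own. Each camera call takes 0.05 s, during which the arm holds its last target. There are 200 camera calls.

TASK

Check the nesting height of the two steel cups: nest them one on the other, upright and fully seated, in the gold master cup on the gauge's carriage, setting them down rather than dropping them. Then slide the carriage, without pushing on the cups, gently home against the red-tipped stop under the measuring head, and let go. Keep hand and cups off the measuring head, and leave the other things on the table where they are.

Things in the scene. Friction and masses are not known exactly. Their poses are not given: they have to be found in the camera images.
- gauge: Nesting-height gauge, fixed to the table: grey base 20 mm high, x -45 to +110 mm, y +-170 mm, two rails along y. Origin on the table, mid-slide, below the carriage's line of travel. x points from the front (knob, robot side) to the column at the back; +y is the way home. The 46 mm high end block with the red buffer (+y end) is the home stop; the one with a black tip is the loading stop.
- head: Measuring head over the home place. Origin on the table below its spindle, axes as gauge. Foot: 40 mm disc, underside 177 mm up; a good stack passes 11 mm below. White readout box: x -75 to +15, y +-46, z 192 to 258 mm; 30 mm column at x +83, 282 mm high. It overhangs the knob at home, so a tool pointing straight down strikes it: lean the tool back to the robot 30 to 45 degrees from vertical.
- carriage (a joint): Travel of the carriage, m: 0 at the loading stop, 0.18 at the home stop, growing along gauge +y; starts at 0 to 0.04. Slides at about 2.5 N, stays where it is left, no spring or latch. Plate 68 x 80 mm (gauge x, y), 38 to 52 mm above the table, centred on gauge x = 0. Push it by its knob. Home place, under the head: gauge y = +80 mm.
- knob (a point): Middle of the carriage's black knob: cylinder 22 mm in diameter, 27 mm long, lying along gauge x, 45 mm above the table, 58.5 mm in front of the carriage's centre line. A 10 mm stem joins it to the carriage plate, whose front face is 24.5 mm behind this point. It is clear on both sides (gauge y) and below. Moves with the carriage; axes as the gauge's.
- master_rim (a point): Centre of the mouth of the gold master cup, at rim height, 118 mm above the table. The master is bolted to the carriage, has the same shape as the steel cups and moves with the carriage. A cup seated in it has its underside 36 mm below this point; a second cup nested in that one, 12 mm below it. Axes as the gauge's.
- cup_a: Steel cup, 150 g, 60 mm high, open top, standing on the table. Origin: centre of underside, z up. Foot is a cone, outer radius 18 mm rising to 23.5 mm at 36 mm; there a shoulder steps out to a straight band, outer radius 28, inner 25.5 mm, up to the rim. Nested, the shoulder rests on the lower cup's rim: it stands 24 mm higher, only the band shows, side play 2 mm. Grip the band from above.
- cup_b: The second steel cup, identical to cup_a; the two may be nested in either order.
- ring_gauge: Bystander: dark steel ring gauge lying flat, outer diameter 70 mm, bore 42 mm, 18 mm high. Origin: centre of its underside.
- solvent: Bystander: blue bottle, 60 mm in diameter, 150 mm high, origin: centre of its underside.
- probe_stand: Bystander: small black stand, foot 56 mm in diameter, 120 mm high, with a ruby-tipped stylus pointing up. Origin: centre of its underside.
Things that resemble listed ones, but are neither listed nor needed, are in the scene too. What is shaped like the cup_b but black is not meant. What is shaped like the cup_a but green or orange is not meant.

How it is judged:
By the outcome, as a careful person would: the job done as asked, in the order asked, and still so for the second after the job is handed in, with the robot touching nothing.
It also fails if it takes over 66 s, if anything falls off the work surface, if the arm or the gripper's body presses on something with over 40 N, if the wrist force passes 120 N, or if a joint passes its speed limit or range.

## Working session

There is one attempt and no reset: what is moved stays moved. The work goes in short steps, each a Python script; the robot and the scene stay as the last script left them, time stands still between calls to the robot, and variables do not carry over. Pictures are saved under pics/ and viewed, about 8 in all and at most 12, crops included, and the job is handed in when it is done.

```bash
mkdir -p pics; ls
python3 - <<'E'
from station import *
import cv2,numpy as np
for n in("scene","top"):
    im=get_image(n); cv2.imwrite(f"pics/{n}0.png",cv2.cvtColor(im,cv2.COLOR_RGB2BGR))
    c=get_calibration(n); R=np.array(c["R"]);t=np.array(c["t"]); print(n,c["fx"],c["cx"],c["cy"],"cam at",(-R.T@t).round(),"fwd",R[2].round(2))
    for k in("cup_a","gauge","head","carriage","knob","master_rim","ring_gauge","solvent","probe_stand"):
        print(k,[(np.round(d["extent"]).tolist(),round(d["score"],2)) for d in spot_in(k,n)])
print(get_obs()["t"])
E
```

```text
pics
scene 429.8046848650197 279.6365917500489 212.57044310278977 cam at [1073.  457.  887.] fwd [-0.52 -0.44 -0.73]
cup_a [([272.0, 169.0, 22.0, 24.0], 0.9), ([182.0, 145.0, 18.0, 27.0], 0.83), ([170.0, 171.0, 16.0, 27.0], 0.82), ([237.0, 175.0, 18.0, 26.0], 0.74), ([206.0, 153.0, 20.0, 24.0], 0.58), ([254.0, 155.0, 17.0, 27.0], 0.58)]
gauge [([306.0, 285.0, 153.0, 158.0], 0.8)]
head [([337.0, 271.0, 94.0, 129.0], 0.6)]
carriage [([282.0, 244.0, 39.0, 49.0], 0.69)]
knob [([285.0, 248.0, 46.0, 42.0], 0.73)]
master_rim [([285.0, 246.0, 45.0, 44.0], 0.91)]
ring_gauge [([191.0, 196.0, 25.0, 20.0], 0.53), ([238.0, 176.0, 17.0, 25.0], 0.28)]
solvent [([187.0, 215.0, 29.0, 48.0], 0.57)]
probe_stand [([204.0, 155.0, 14.0, 25.0], 0.75), ([414.0, 366.0, 29.0, 42.0], 0.59)]
top 540.029657168552 275.6360197574879 214.25185100972573 cam at [ 171.  -25. 1611.] fwd [ 0.23  0.01 -0.97]
cup_a [([402.0, 264.0, 23.0, 18.0], 0.9), ([421.0, 230.0, 20.0, 18.0], 0.85), ([357.0, 256.0, 22.0, 23.0], 0.73), ([438.0, 264.0, 21.0, 20.0], 0.66), ([331.0, 284.0, 25.0, 22.0], 0.51)]
gauge [([236.0, 177.0, 123.0, 100.0], 0.75)]
head [([202.0, 167.0, 47.0, 74.0], 0.74)]
carriage [([264.0, 207.0, 28.0, 39.0], 0.63)]
knob [([264.0, 207.0, 30.0, 38.0], 0.82)]
master_rim []
ring_gauge [([382.0, 218.0, 23.0, 20.0], 0.83), ([200.0, 168.0, 48.0, 74.0], 0.22)]
solvent [([350.0, 182.0, 19.0, 28.0], 0.57)]
probe_stand [([142.0, 178.0, 14.0, 19.0], 0.78)]
1.0
```

Run:
```python
import cv2
a=cv2.imread("pics/scene0.png")[110:400,140:460]; cv2.imwrite("pics/s1.png",cv2.resize(a,None,fx=2.06,fy=2.06,interpolation=3)[:600])
a=cv2.imread("pics/top0.png")[110:310,125:465]; cv2.imwrite("pics/t1.png",cv2.resize(a,None,fx=2.35,fy=2.35,interpolation=3))
```

```text
(no output)
```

View pics/s1.png

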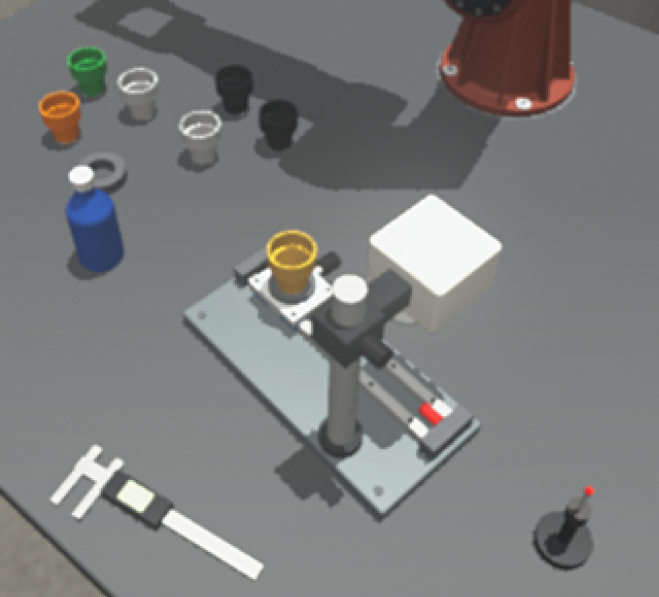

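View pics/t1.png

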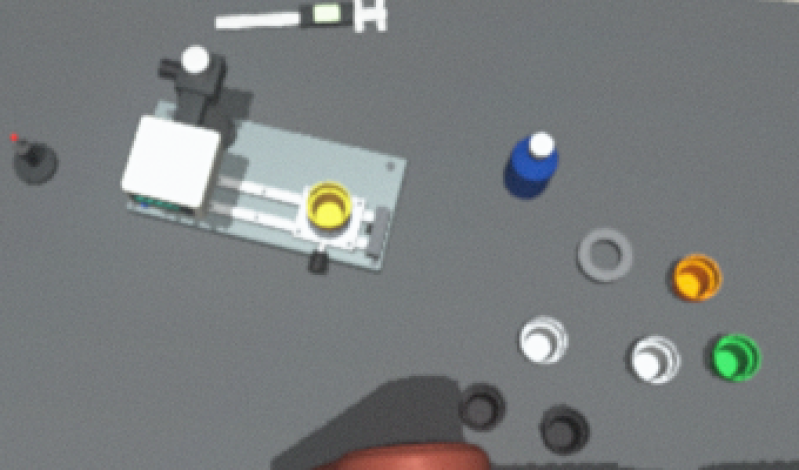

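```bash
cat > h.py <<'E'
from station import *
import numpy as np, cv2
from scipy.optimize import least_squares
from scipy.spatial.transform import Rotation as Ro
CAL={n:get_calibration(n) for n in("scene","top")}
def proj(n,P):
    c=CAL[n]; q=np.atleast_2d(P)@np.array(c["R"]).T+np.array(c["t"])
    return np.c_[c["fx"]*q[:,0]/q[:,2]+c["cx"],c["fy"]*q[:,1]/q[:,2]+c["cy"]]
def cuppts(x,y,z,zr):   # zr: list of (height,radius)
    a=np.linspace(0,2*np.pi,73)[:-1]
    return np.vstack([np.c_[x+r*np.cos(a),y+r*np.sin(a),0*a+z+h] for h,r in zr])
CUP=[(0,18),(36,23.5),(36,28),(60,28)]
def sil(n,P):  # centroid of the convex outline, subpixel
    m=cv2.moments(cv2.convexHull(proj(n,P).astype(np.float32))); return np.array([m["m10"],m["m01"]])/m["m00"]
def save(n,f,box=None,s=1):
    im=cv2.cvtColor(get_image(n),cv2.COLOR_RGB2BGR)
    if box: im=im[box[1]:box[3],box[0]:box[2]]
    cv2.imwrite(f,cv2.resize(im,None,fx=s,fy=s,interpolation=3))
def cen(m): r,c=np.nonzero(m); return np.array([c.mean(),r.mean()])
E
python3 - <<'E'
from h import *
im={}; reg={}
for n in CAL: im[n]=get_image(n); reg[n]=regions_of("cup_a",n)
def pick(n,uv): return min(reg[n],key=lambda d:np.hypot(*(cen(d["region"])-uv)))
def fit(obs,z,zr,x0):
    f=lambda p:np.concatenate([sil(n,cuppts(*p,z,zr))-o for n,o in obs.items()])
    s=least_squares(f,x0); return s.x.round(1),s.fun.round(2)
for s,t in(((207,155),(404,263)),((238,176),(356,255))):
    a,b=pick("scene",s),pick("top",t)
    o={"scene":cen(a["region"]),"top":cen(b["region"])}
    print(o,a["region"].sum(),b["region"].sum()); print("cup",fit(o,0,CUP,[400,-300]), {n:fit({n:o[n]},0,CUP,[400,-300])[0] for n in o})
# gold master
o={}
for n in CAL:
    h=cv2.cvtColor(im[n],cv2.COLOR_RGB2HSV); m=(h[...,0]>15)&(h[...,0]<32)&(h[...,1]>100)&(h[...,2]>60)
    u0=(283,240) if n=="scene" else (264,200); k=np.zeros_like(m); k[u0[1]-30:u0[1]+30,u0[0]-25:u0[0]+25]=1; m&=k
    o[n]=cen(m); r,c=np.nonzero(m); print(n,m.sum(),o[n],c.min(),c.max(),r.min(),r.max())
print("gold", fit(o,58,CUP,[500,0]),{n:fit({n:o[n]},58,CUP,[500,0])[0] for n in o})
G=fit(o,58,CUP,[500,0])[0]
# gauge
T=lambda u,v:(125+u/2.35,110+v/2.35); S=lambda u,v:(140+u/2.06,110+v/2.06)
pts=[("top",T(405,158),(110,-170)),("top",T(380,268),(-45,-170)),("top",T(128,208),(-45,170)),
     ("scene",S(184,315),(110,-170)),("scene",S(380,513),(110,170)),("scene",S(478,424),(-45,170))]
def g2w(p,q,z): c,s=np.cos(p[2]),np.sin(p[2]); return [p[0]+c*q[0]-s*q[1],p[1]+s*q[0]+c*q[1],z]
def f(p): 
    r=[proj(n,g2w(p,q,20))[0]-o for n,o,q in pts]+[3*(sil(n,cuppts(*g2w(p,(0,p[3]),0)[:2],58,CUP))-o[n]) for n in o]
    return np.concatenate(r)
s=least_squares(f,[550,50,-.2,-80],x_scale=[10,10,.1,10]); print(s.x,np.degrees(s.x[2]),s.fun.round(2))
print("gold from gauge",g2w(s.x,(0,s.x[3]),0))
E
```

```text
{'scene': array([207.34217507, 154.49602122]), 'top': array([437.31197772, 262.6545961 ])} 377 359
cup (array([ 416.6, -455.7]), array([-13.15, -10.34, -10.26,   5.72])) {'scene': array([ 426.1, -385.5]), 'top': array([ 436.1, -485.3])}
{'scene': array([237.13623978, 174.77111717]), 'top': array([355.13194444, 255.06597222])} 367 288
cup (array([ 436.8, -246.5]), array([0.42, 0.47, 0.54, 0.12])) {'scene': array([ 436.1, -248.9]), 'top': array([ 437. , -244.9])}
scene 554 [281.26534296 235.39530686] 270 293 222 251
top 298 [264.41946309 197.31879195] 256 273 188 207
gold (array([568.4,   0. ]), array([-9.45, -6.83, 11.3 ,  2.13])) {'scene': array([560.5,   0. ]), 'top': array([571.5,   0. ])}
[ 5.84362520e+02  7.47672451e+01 -8.57591137e-02 -1.99427344e+01] -4.913635271259109 [ 14.98  -2.37  17.54  -0.78  14.31   5.72 -16.52  -8.27 -10.93 -16.07
 -13.99 -17.79  13.15  23.44 -21.62 -12.82]
gold from gauge [np.float64(582.65434394905), np.float64(54.897801522659506), 0]
```

```bash
cat >> h.py <<'E'
from scipy.optimize import minimize
def nm(f,x0,st):
    x0=np.array(x0,float); sx=np.vstack([x0]+[x0+np.eye(len(x0))[i]*st[i] for i in range(len(x0))])
    s=minimize(lambda p:(f(p)**2).sum(),x0,method="Nelder-Mead",options=dict(initial_simplex=sx,xatol=1e-4,fatol=1e-6,maxiter=4000,maxfev=4000)); return s.x,f(s.x)
def fit(obs,z,zr,x0):
    x,r=nm(lambda p:np.concatenate([sil(n,cuppts(*p,z,zr))-o for n,o in obs.items()]),x0,[30,30]); return x.round(1),r.round(2)
def gold(im,u0,w=25):
    h=cv2.cvtColor(im,cv2.COLOR_RGB2HSV); m=(h[...,0]>12)&(h[...,0]<34)&(h[...,1]>90)&(h[...,2]>50)
    k=np.zeros_like(m); k[u0[1]-30:u0[1]+30,u0[0]-w:u0[0]+w]=1; return m&k
def g2w(p,q,z): c,s=np.cos(p[2]),np.sin(p[2]); return np.array([p[0]+c*q[0]-s*q[1],p[1]+s*q[0]+c*q[1],z])
E
python3 - <<'E'
from h import *
im={}; reg={}
for n in CAL: im[n]=get_image(n); reg[n]=regions_of("cup_a",n)
print([cen(d["region"]).round(1).tolist() for d in reg["top"]])
t=cv2.cvtColor(im["top"],cv2.COLOR_RGB2HSV); w=(t[...,2]>135)&(t[...,1]<40)
def near(uv): k=np.zeros_like(w); k[uv[1]-15:uv[1]+15,uv[0]-15:uv[0]+15]=1; return w&k
for s,tt in(((207,155),(403,263)),((238,176),(356,255))):
    a=min(reg["scene"],key=lambda d:np.hypot(*(cen(d["region"])-s)))
    c=sorted([cen(d["region"]) for d in reg["top"]],key=lambda c:np.hypot(*(c-tt)))[0]
    m=near(tt); print("thr",cen(m),m.sum(),"net",c)
    if np.hypot(*(c-tt))>6: c=cen(m)
    o={"scene":cen(a["region"]),"top":c}
    print("cup",fit(o,0,CUP,[430,-300]),{n:fit({n:o[n]},0,CUP,[430,-300])[0] for n in o})
o={"scene":cen(gold(im["scene"],(283,240))),"top":cen(gold(im["top"],(264,200)))}
print("gold",fit(o,58,CUP,[550,20]),{n:fit({n:o[n]},58,CUP,[550,20])[0] for n in o})
T=lambda u,v:(125+u/2.35,110+v/2.35); S=lambda u,v:(140+u/2.06,110+v/2.06)
pts=[("top",T(405,158),(110,-170)),("top",T(380,268),(-45,-170)),("top",T(128,208),(-45,170)),
     ("scene",S(184,315),(110,-170)),("scene",S(380,513),(110,170)),("scene",S(478,424),(-45,170))]
f=lambda p:np.concatenate([proj(n,g2w(p,q,20))[0]-u for n,u,q in pts]+[2*(sil(n,cuppts(*g2w(p,(0,p[3]),0)[:2],58,CUP))-o[n]) for n in o])
x,r=nm(f,[600,80,-.22,-80],[20,20,.05,20]); print("gauge",x.round(3),np.degrees(x[2]),r.round(1)); print("gold",g2w(x,(0,x[3]),0)," knob",g2w(x,(-58.5,x[3]),45),"home",g2w(x,(-58.5,80),45))
print(get_obs()["t"])
E
```

```text
[[365.3, 293.5], [403.0, 263.5], [436.6, 261.9], [329.9, 283.5], [420.7, 228.5]]
thr [403.7607362  262.64110429] 326 net [403.015625 263.540625]
cup (array([ 424.9, -386.1]), array([ 0.27,  0.16,  0.25, -0.1 ])) {'scene': array([ 424.8, -387.3]), 'top': array([ 424.5, -385.4])}
thr [356.02967359 254.30860534] 337 net [329.89589905 283.53312303]
cup (array([ 400. , -248.6]), array([-7.91, 16.18, -0.31, 13.42])) {'scene': array([ 328.6, -281.4]), 'top': array([ 439.4, -247.4])}
gold (array([571.4,  32.3]), array([0.05, 0.25, 0.18, 0.16])) {'scene': array([570.8,  31.7]), 'top': array([571.8,  32.8])}
gauge [ 5.86943e+02  1.23955e+02 -1.59000e-01 -9.28760e+01] -9.136623047041528 [ 0.9 -0.2 -0.6  0.7 -1.7 -0.6 -1.4 -2.3  0.3  0.1  1.5 -0.7 -0.3  0.9
  0.4 -0.2]
gold [572.19482212  32.25773031   0.        ]  knob [514.43704019  41.5468975   45.        ] home [541.88786678 212.22945967  45.        ]
1.4
```

```bash
cat >> h.py <<'E'
def st(): 
    o=get_obs(); return round(o["t"],1),np.round(o["tcp_pos"],1).tolist(),np.round(o["wrist_force"],1).tolist(),round(o["grip_width"],1)
def pick(x,y,yaw1,yaw2,zg=50,up=190):
    goto([x,y,120],[180,0,yaw1]); grip(80,30); move_l([x,y,zg],speed=120); grip(50,20); print("g1",st())
    grip(76); move_l([x,y,zg],[180,0,yaw2],speed=60); grip(50,35); print("g2",st())
    move_l([x,y,up],speed=200); print("up",st())
E
python3 - <<'E'
from h import *
for p in([437,-247,120],[425,-386,120],[571.4,32.3,200]):
    for y in(-80,-45,0,45,90,135): 
        q=solve_ik(p,[180,0,y]); print(p[:2],y,None if q is None else np.round(q,0).tolist())
E
```

```text
[437, -247] -80 [-37.0, 6.0, 115.0, -0.0, 59.0, 43.0]
[437, -247] -45 [-37.0, 6.0, 115.0, -0.0, 59.0, 8.0]
[437, -247] 0 [-37.0, 6.0, 115.0, -0.0, 59.0, -37.0]
[437, -247] 45 [-37.0, 6.0, 115.0, -0.0, 59.0, -82.0]
[437, -247] 90 [-37.0, 6.0, 115.0, 0.0, 59.0, -127.0]
[437, -247] 135 None
[425, -386] -80 [-49.0, 15.0, 105.0, -0.0, 60.0, 31.0]
[425, -386] -45 [-49.0, 15.0, 105.0, -0.0, 60.0, -4.0]
[425, -386] 0 [-49.0, 15.0, 105.0, -0.0, 60.0, -49.0]
[425, -386] 45 [-49.0, 15.0, 105.0, -0.0, 60.0, -94.0]
[425, -386] 90 [-49.0, 15.0, 105.0, 0.0, 60.0, -139.0]
[425, -386] 135 None
[571.4, 32.3] -80 [-4.0, 9.0, 102.0, -0.0, 69.0, 76.0]
[571.4, 32.3] -45 [-4.0, 9.0, 102.0, -0.0, 69.0, 41.0]
[571.4, 32.3] 0 [-4.0, 9.0, 102.0, -0.0, 69.0, -4.0]
[571.4, 32.3] 45 [-4.0, 9.0, 102.0, -0.0, 69.0, -49.0]
[571.4, 32.3] 90 [-4.0, 9.0, 102.0, -0.0, 69.0, -94.0]
[571.4, 32.3] 135 [-4.0, 9.0, 102.0, 0.0, 69.0, -139.0]
```

Run:
```python
from h import *
pick(437,-247,0,85)
goto([571.4,32.3,215],[180,0,80]); print(st())
save("scene","pics/s2.png",(200,150,440,360),2.5)
```

```text
g1 (4.4, [438.1, -247.7, 51.4], [0.3, -0.2, 4.1], 55.9)
g2 (6.7, [437.3, -247.1, 50.4], [-0.1, 1.6, 3.4], 55.5)
up (7.5, [435.9, -246.2, 188.4], [1.0, -0.2, -2.5], 55.6)
(8.7, [570.8, 31.4, 214.1], [-1.0, 0.3, -1.4], 55.4)
```

View pics/s2.png

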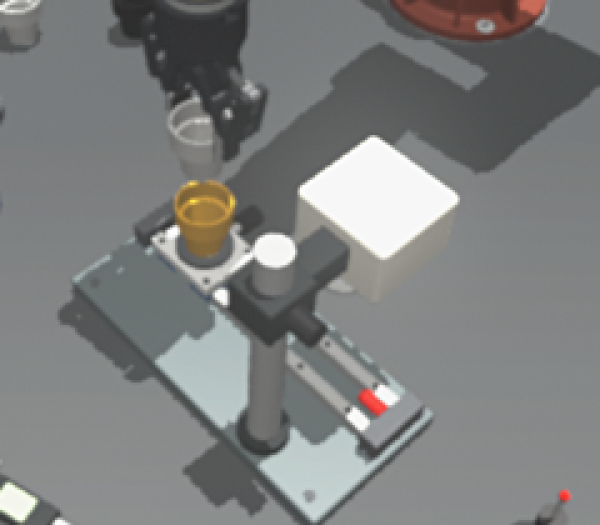

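```bash
cat >> h.py <<'E'
def lower(x,y,z0,z1,fmax=6):
    move_l([x,y,z0],speed=120); wait(.15); f0=np.array(get_obs()["wrist_force"]); z=z0; log=[]
    while z>z1:
        z-=2; move_l([x,y,z],speed=40); wait(.06); o=get_obs(); f=np.array(o["wrist_force"])-f0
        log.append((round(z,1),round(o["tcp_pos"][2],1),*f.round(1).tolist()))
        if np.linalg.norm(f)>fmax: break
    print(*log,sep="\n"); return z
E
python3 - <<'E'
from h import *
lower(571.4,32.3,170,130); print(st())
save("scene","pics/s3.png",(220,150,400,290),3.3)
E
```

```text
(168, np.float64(168.2), 0.5, -0.7, 0.5)
(166, np.float64(165.8), 0.0, -0.7, 0.1)
(164, np.float64(163.9), 1.0, -0.8, 0.3)
(162, np.float64(161.9), 1.0, 0.3, 0.8)
(160, np.float64(159.9), 0.5, -0.7, 0.6)
(158, np.float64(157.9), 0.8, -0.4, 1.2)
(156, np.float64(155.9), 0.9, -0.3, 0.5)
(154, np.float64(153.9), 0.6, 0.9, 1.0)
(152, np.float64(151.9), 0.0, -0.3, 0.8)
(150, np.float64(149.9), 0.5, -0.7, 0.7)
(148, np.float64(147.9), 0.1, 0.6, -0.4)
(146, np.float64(145.9), -1.1, 0.4, 0.5)
(144, np.float64(143.9), 0.9, -0.1, 1.1)
(142, np.float64(141.9), 0.7, -0.1, 0.7)
(140, np.float64(139.9), 0.5, -0.6, 0.9)
(138, np.float64(138.0), -0.1, 0.9, 0.3)
(136, np.float64(136.1), 1.1, 1.2, 0.7)
(134, np.float64(134.1), 2.3, 1.2, 0.7)
(132, np.float64(132.6), 2.0, 1.7, 5.4)
(130, np.float64(132.4), -3.2, 2.2, 13.5)
(15.6, [572.0, 32.3, 132.4], [-3.4, 2.6, 11.3], 55.1)
```

View pics/s3.png

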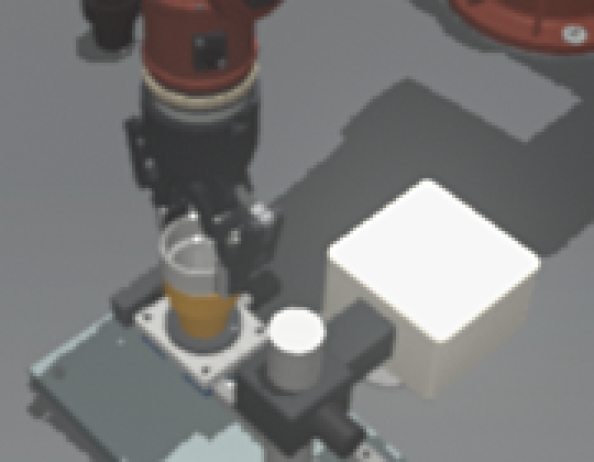

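Run:
```python
from h import *
move_l([571.7,32.3,131.8],speed=40); grip(76); move_l([571.7,32.3,240],speed=250); print(st())
o={"scene":cen(gold(get_image("scene"),(283,240)))} ; print(o)
pick(425,-386,20,75)
goto([571.7,32.3,240],[180,0,80]); lower(571.7,32.3,172,153); print(st())
save("scene","pics/s4.png",(220,150,400,290),3.3)
```

```text
(16.9, [571.6, 32.2, 240.1], [-0.6, 0.8, -0.6], 75.9)
{'scene': array([281.43661972, 243.45539906])}
g1 (19.9, [426.0, -386.9, 51.5], [0.6, 1.8, 3.8], 54.5)
g2 (21.6, [425.2, -386.2, 50.3], [0.4, 1.0, 2.1], 55.0)
up (22.5, [424.1, -385.1, 188.3], [0.4, -0.4, -1.1], 54.9)
(170, np.float64(170.1), 0.0, 0.4, -0.1)
(168, np.float64(167.8), 0.7, 0.5, -0.1)
(166, np.float64(165.9), -0.0, -0.5, 0.3)
(164, np.float64(163.9), 0.5, -0.1, -1.3)
(162, np.float64(161.9), 0.1, -0.8, -1.1)
(160, np.float64(159.9), 0.1, -0.3, -1.3)
(158, np.float64(158.0), 1.5, 0.1, -0.9)
(156, np.float64(156.6), 0.7, -1.2, 3.3)
(154, np.float64(156.3), -3.4, -0.6, 10.6)
(27.8, [572.4, 32.3, 156.3], [-3.7, -0.4, 9.6], 54.6)
```

View pics/s4.png

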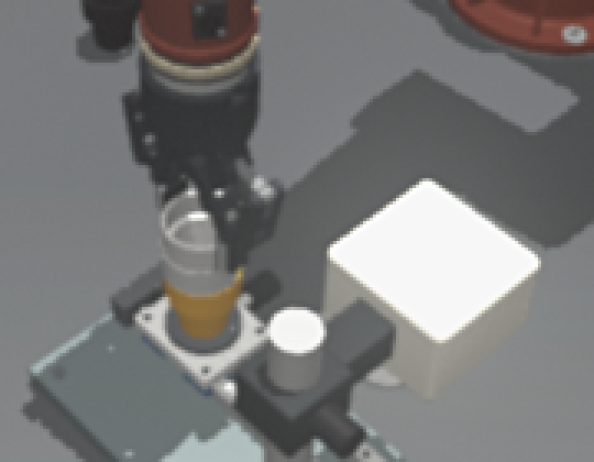

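```bash
python3 - <<'E'
from h import *
from scipy.ndimage import map_coordinates
move_l([572.2,32.3,155.8],speed=40); grip(76); move_l([572.2,32.3,245],speed=250); print(st())
E
python3 - <<'E'
from h import *
from scipy.ndimage import map_coordinates
g={}; im={}
for n in CAL:
    im[n]=cv2.imread(f"pics/{n}0.png"); b=cv2.GaussianBlur(im[n].astype(np.float32),(0,0),1.2)
    g[n]=np.minimum(np.sqrt(sum(cv2.Sobel(b,cv2.CV_32F,*d)**2 for d in((1,0),(0,1))).sum(2)),120)
def edges(yaw,s):
    c=np.array([[-45,-170],[110,-170],[110,170],[-45,170]],float); t=np.linspace(0,1,60)[:,None]
    q=np.vstack([c[i]*(1-t)+c[(i+1)%4]*t for i in range(4)]) if True else 0
    q=q-[0,s]; co,si=np.cos(yaw),np.sin(yaw)
    return np.c_[571.7+co*q[:,0]-si*q[:,1],32.3+si*q[:,0]+co*q[:,1],0*q[:,0]+20]
def sc(yaw,s,ns=("scene","top")):
    return sum(map_coordinates(g[n],proj(n,edges(yaw,s))[:,::-1].T,order=1).sum() for n in ns)
Y=np.radians(np.arange(-20,-4,.25)); S=np.arange(-100,-55,1.)
for ns in(("scene","top"),("scene",),("top",)):
    A=np.array([[sc(y,s,ns) for s in S] for y in Y]); i,j=np.unravel_index(A.argmax(),A.shape); print(ns,np.degrees(Y[i]),S[j],A.max(),np.median(A))
    if len(ns)==2: best=(Y[i],S[j])
o=[]
for n,(x0,y0,x1,y1) in(("scene",(220,190,390,370)),("top",(165,135,315,245))):
    v=im[n].copy()
    v=cv2.resize(v,None,fx=3,fy=3,interpolation=3)
    for u in proj(n,edges(*best)): cv2.circle(v,tuple(int(k) for k in (u*3+1)),1,(0,0,255),-1)
    v=v[y0*3:y1*3,x0*3:x1*3]; o.append(cv2.resize(v,(400,int(400*v.shape[0]/v.shape[1]))))
h=max(a.shape[0] for a in o); cv2.imwrite("pics/ov.png",np.hstack([np.pad(a,((0,h-len(a)),(0,0),(0,0))) for a in o]))
E
```

```text
(28.9, [572.7, 32.3, 246.1], [-0.9, 0.7, -0.5], 75.7)
('scene', 'top') -9.25 -94.0 48140.01 29655.25
('scene',) -9.75 -94.0 26071.814 15777.626
('top',) -9.0 -100.0 23295.334 14042.713
```

View pics/ov.png

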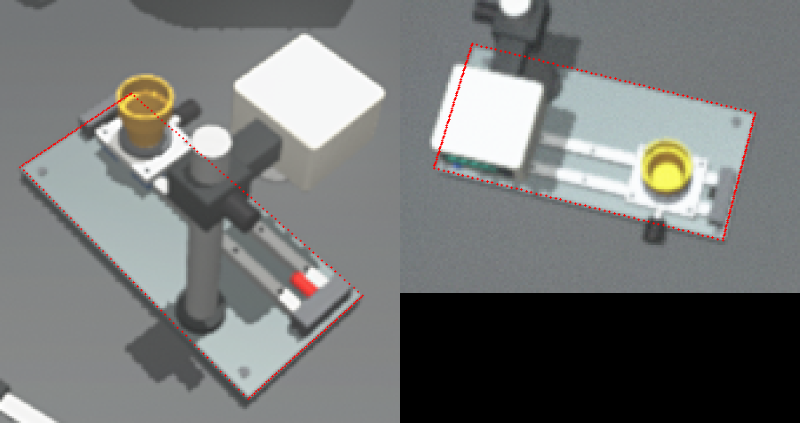

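```bash
cat >> h.py <<'E'
A=np.radians(-9.25); XG=np.array([np.cos(A),np.sin(A),0]); YG=np.array([-np.sin(A),np.cos(A),0]); ZW=np.array([0,0,1.])
K0=np.array([572.,32.3,45])-58.5*XG
def tool(L): 
    L=np.radians(L); z=np.sin(L)*XG-np.cos(L)*ZW; return z,Ro.from_matrix(np.c_[YG,np.cross(z,YG),z]).as_euler("xyz",degrees=True)
E
python3 - <<'E'
from h import *
for L in(30,35,40,45):
    z,e=tool(L)
    for s in(0,174):
        for b in(4,60,150):
            q=solve_ik(K0+s*YG-b*z,e); print(L,s,b,(K0+s*YG-b*z).round(),None if q is None else np.round(q).tolist())
E
```

```text
30 0 4 [512.  42.  48.] [-1.0, 5.0, 133.0, -18.0, 14.0, -65.0]
30 0 60 [485.  47.  97.] [-0.0, -6.0, 136.0, -13.0, 21.0, -70.0]
30 0 150 [440.  54. 175.] [1.0, -23.0, 138.0, -9.0, 36.0, -74.0]
30 174 4 [540. 214.  48.] [22.0, 14.0, 121.0, -40.0, 24.0, -24.0]
30 174 60 [513. 218.  97.] [24.0, 6.0, 124.0, -34.0, 29.0, -30.0]
30 174 150 [468. 225. 175.] [27.0, -7.0, 126.0, -28.0, 40.0, -35.0]
35 0 4 [512.  42.  48.] None
35 0 60 [480.  47.  94.] [1.0, -7.0, 139.0, -23.0, 15.0, -60.0]
35 0 150 [429.  56. 168.] [3.0, -27.0, 143.0, -13.0, 30.0, -69.0]
35 174 4 [540. 214.  48.] [23.0, 14.0, 123.0, -58.0, 22.0, -7.0]
35 174 60 [508. 219.  94.] [26.0, 6.0, 126.0, -48.0, 26.0, -15.0]
35 174 150 [457. 227. 168.] [30.0, -8.0, 129.0, -38.0, 36.0, -24.0]
40 0 4 [512.  42.  48.] None
40 0 60 [476.  48.  91.] [1.0, -7.0, 142.0, -50.0, 9.0, -33.0]
40 0 150 [419.  57. 160.] None
40 174 4 [540. 214.  48.] None
40 174 60 [504. 220.  91.] None
40 174 150 [447. 229. 160.] [33.0, -8.0, 132.0, -50.0, 35.0, -10.0]
45 0 4 [511.  42.  48.] [1.0, 6.0, 139.0, 215.0, 13.0, 63.0]
45 0 60 [472.  49.  87.] None
45 0 150 [410.  59. 151.] None
45 174 4 [539. 214.  48.] None
45 174 60 [500. 220.  87.] None
45 174 150 [438. 230. 151.] [36.0, -7.0, 135.0, -64.0, 34.0, 5.0]
```

Run:
```python
from h import *
z,e=tool(30); P=K0-150*z
move_l([P[0],P[1],246],speed=200); grip(44,20); goto(P,e); move_l(K0-4*z,speed=90); print(st())
grip(27); print(st())
save("scene","pics/s5.png",(220,150,400,290),3.3); save("top","pics/t5.png",(165,135,315,245),4)
```

```text
(32.6, [512.5, 42.1, 48.9], [0.5, -0.1, 0.0], 44.1)
(32.9, [512.4, 42.1, 48.7], [0.5, -0.1, -0.0], 27.1)
```

View pics/s5.png

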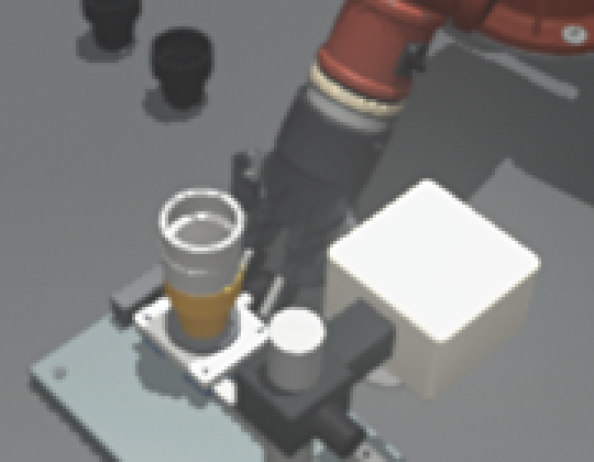

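Run:
```python
from h import *
z,e=tool(30)
a=get_image("scene"); print(cen(gold(a,(283,240),35)))
move_l(K0-4*z+12*YG,speed=30); print(st()); move_l(K0-4*z+90*YG,speed=50); print(st())
print([None if solve_ik(K0+s*YG-4*tool(L)[0],tool(L)[1]) is None else 1 for s,L in((110,31),(130,32),(150,33),(174,34),(178,34))])
save("scene","pics/s6.png",(220,150,400,290),3.3)
```

```text
[281.57746479 243.31455399]
(33.6, [514.1, 54.0, 48.4], [0.6, -0.2, -0.7], 27.2)
(35.3, [526.6, 130.9, 48.3], [-0.5, -1.9, -0.2], 27.0)
[1, 1, 1, 1, 1]
```

View pics/s6.png

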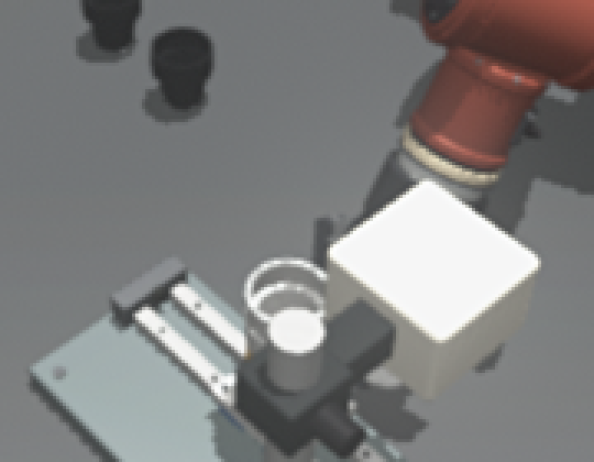

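Run:
```python
from h import *
def to(s,L,v):
    z,e=tool(L); move_l(K0-4*z+s*YG,e,speed=v)
to(130,32,45); to(150,33,45); to(166,34,30); wait(.2); print(st())
fy=lambda:float(np.array(get_obs()["wrist_force"])@YG)
s=166; log=[]
while s<186:
    s+=1; to(s,34,12); wait(.05); f=fy(); log.append((s,round(f,1)))
    if f<-8: break
print(log,st())
save("top","pics/t7.png",(165,120,315,245),4)
```

```text
(37.9, [538.7, 206.1, 48.2], [-0.9, 0.8, -1.0], 26.9)
[(167, -1.2), (168, -2.4), (169, -3.1), (170, -2.7), (171, -2.2), (172, -2.0), (173, -2.3), (174, -2.1), (175, -1.8), (176, -2.4), (177, -4.7), (178, -7.4), (179, -8.9)] (41.8, [540.5, 216.3, 48.2], [-3.0, -8.5, 3.0], 27.3)
```

View pics/t7.png

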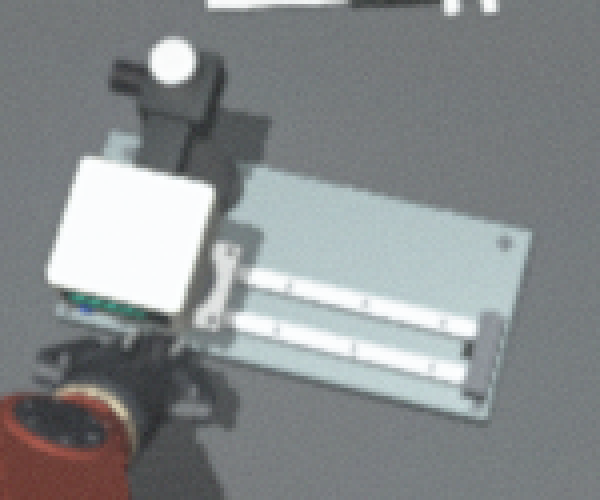

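Run:
```python
from h import *
z,e=tool(34); H=K0+174.3*YG
move_l(H-4*z,speed=30); print(st()); grip(44); print(st()); move_l(H-60*z,speed=80); move_l(H-150*z,speed=150); print(st())
q=get_obs()["joint_pos"]; wait(.2)
move_j([60]+list(q[1:])); print(st())
save("scene","pics/s8.png",(235,190,390,320),3.8); save("top","pics/t8.png",(165,120,315,245),4)
```

```text
(42.2, [541.0, 215.3, 49.1], [-0.2, 0.4, 0.3], 27.2)
(42.5, [540.2, 214.5, 48.5], [0.7, 0.4, -0.2], 44.0)
(44.1, [459.3, 227.0, 168.7], [-0.9, 0.8, -0.5], 43.7)
(45.3, [282.6, 427.3, 168.6], [-0.5, -0.2, 0.2], 43.9)
```

View pics/s8.png

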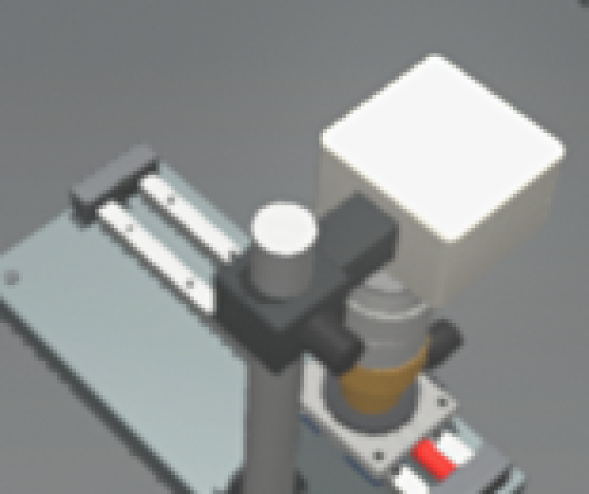

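View pics/t8.png

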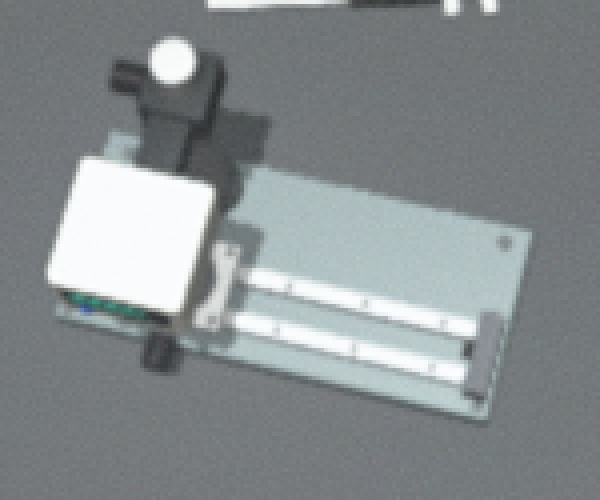

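Run:
```python
import cv2,numpy as np
a,b=[cv2.imread(f"pics/{n}.png",0)[235:335,190:250].astype(np.float32) for n in("t7","t8")]
print("shift px/4",cv2.phaseCorrelate(a,b,cv2.createHanningWindow((60,100),cv2.CV_32F)),np.abs(a-b).mean())
from station import *
sign_off(); print(get_obs()["t"])
```

```text
shift px/4 ((-0.060628073327773535, 0.05306835512698882), 0.6285054089625677) 1.866504
the job is handed in; nothing more can be done
the job is handed in; nothing more can be done
```

I nested both steel cups in the gold master, slid the carriage home by its knob, let go, backed the arm away and handed the job in. The clock read about 45 s of the 66 s allowed. The sign-off gave no verdict.

**Seating:** I set each cup down in 2 mm steps until the wrist force rose. The tool stopped at 132.4 mm and 156.3 mm, against 132 and 156 mm expected for full seating. The contact forces peaked at about 14 N and 11 N.

**Carriage home:** I pushed with the open jaws loosely around the knob, the tool leaning back 30 to 34 degrees. The push force stayed at about 2.5 N, then rose to 8.9 N at the stop. That came about 177 mm along, where the pictures had put home.

**Final pictures:** The stack stands upright under the head and the carriage is at the red buffer. The carriage did not measurably move after I let go; the image shift was about 0.02 px. I saw no contact with the measuring head and no force spike.

**Limits:**
- The gauge's yaw was good only to about half a degree. The top camera alone put the carriage's start about 6 mm from where both cameras together did, so I found home by force.
- In one early pass the networks missed or mismatched a cup. I caught this from the fit errors and dropped those results.
- I did not measure the gap between the stack and the head's foot.
- The last close-ups covered only the gauge, so I did not recheck where the other things stood.

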